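Clip the light cover onto the photometer and keep it pressed home

ROBOT

A 6-joint arm with a two-finger parallel gripper is mounted at the origin on the work surface. World frame = base frame: x ahead of the robot, y to its left, z up, the work surface at z = 0. Lengths are in mm, angles in rad, forces in N, time in s.
With the tool pointing down it reaches from about 250 to 800 mm from the base axis. Payload 8.5 kg.
Tool frame: the origin (TCP) lies on the centre line of the jaws, within the pads' length; the fingertips stand 11 mm ahead of it and the grasp point (between the pads) lies 8 mm behind it; z points along the fingers, y is the line along which they close (so a half turn about z gives the same grasp; the last joint's range is limited). The gripper opens to 85 mm and grips with 20 to 120 N. Pads are 22 mm wide; open, the fingers measure 114 mm over their backs; the gripper's body (76 mm by 85 mm) begins 54 mm behind the grasp point. The pads swing forward as they close: fully open they stand 13 mm farther back than shut.
Start: joints at [-1.113, 0.238, -0.013, 1.319, 0, 1.571], TCP at [232.017, -470.902, 242.276] pointing down, gripper open.
Joint ranges: [-2.66, 2.66], [-1.03, 1.9], [-1.14, 1.46], [-1.82, 2.27], [-1.45, 1.34], [-3.14, 3.14]. Speed limits (rad/s): [2.22, 2.22, 2.79, 3.14, 3.14, 3.14].

INTERFACE

Orientations are given as a rotation vector (axis times angle).
In Python, from plant import robot gives the robot as it stands.
- The arm moves only by the shell command python3 -m pendant 'ROWS'. ROWS is JSON, a list of rows, each a list of 7 numbers: the closure, from 0 (fully open) to 1 (shut), then the shift along the world's x, y, z in cm, then the turn, a rotation vector about the world's x, y, z in rad. A call has 1 to 10 rows; each row is the pose to reach, as a shift and turn from the pose commanded when the call began; what a row does not reach only later rows make up. A row lasts 1/10 s, in which the tool goes at most 50 mm and 8.59 degrees, less where a joint would pass 70% of its speed; a pose out of reach is approached as far as the arm can. A call with a gripper value outside its range is refused whole. The fingers move at their own pace and stop on an object; the grip force is fixed at half the most. Time passes only in rows, so rows that repeat a pose let the fingers close. It gives the time, the measured TCP pose, the force, the opening and the grip force at its end, in the units of the state.
- robot.get_state(): the state, without advancing time (a new reading comes with each control period).
- robot.get_image(name): name is "scene" or "top"; returns (picture, depth): 480x640x3 uint8, red, green, blue; 480x640 float32, mm along the optical axis (not along the pixel's ray), 0 where there is no reading.
- robot.camera_params(name): a dict with "fx", "fy", "cx", "cy" (pixels), "world_to_cam" (4x4, takes a point from world to camera coordinates). Camera axes: x right, y down, z forward; pixel columns grow to the right and rows downward; lengths in mm; the calibration is good to about 2 mm. A picture is of the moment at which its call begins. camera_params takes no time and is no camera call.
- robot.hand_in(): hands the job in; it is judged then, once.
The state is a dict: "time_s": time; "joint_pos": joint angles; "joint_velocities": joint speeds; "effort": joint torques, N m; "eef_pos": TCP position; "eef_rot": TCP orientation; "force": force on the tool from outside, world axes, zero at the start; "torque": the same for the moment, N m; "width": finger opening in mm; "gripper_force": force on a finger pad.
Only numpy, scipy, OpenCV 4.12 (cv2) and the standard library are available. Lean on these libraries where they do the work, as an engineer would, in place of code of your own. Each camera call takes 0.05 s, during which the arm holds its last target. There are 200 camera calls.

TASK

Take the oblong grey clip cover by its rib, set it squarely over the raised turret of the photometer, and press it straight down until it snaps past the rollers and sits fully home on the shoulder. Keep pressing: finish with the gripper still pushing the cover down firmly (about 10 N), not letting go. Leave the other things on the bench where they are.

Things in the scene. Friction and masses are not known exactly. Their poses are not given: they have to be found in the camera images.
- photometer: white bench instrument, fixed, 160 (x) x 200 (y) mm, 66 high, display and keys on its +y half. On its -y half a grey shoulder plate (112 x 86 mm, top 72 mm above the bench) carries an upright oblong turret with a steel roller on each long side. Origin: centre of its underside; axes along its sides, z up. Place and yaw vary
- seat (a point): on the photometer: point on the shoulder's top face at the centre of the turret's foot, 72 mm above the bench, axes as the photometer's. The turret is 70 (x) x 36 (y) mm, 28 high above this point, top edges rounded by 5 mm. Home: the cover's origin lies here, its x along this x, either way round; there is then 3 mm of play in x and y
- roller_l (a joint): inward travel (m) of the sprung roller on the turret's +y side: 0 = out, at most 0.006. Steel, 46 mm long, 6 thick, parallel to x, 11.5 mm above the seat, standing 7 mm out from the turret. The cover's ridges meet the rollers with its rim about 12 mm above the seat and push both in about 4 mm
- roller_r (a joint): the same roller on the -y side. Push needed to get the cover past both: with the rim at 12 to 6.5 mm it rises to a peak of 12 to 18 N; it drops suddenly below about 6.5 mm as the rollers jump out behind the ridges; below about 3 mm the cover is free until its rim lands on the rigid shoulder
- clip_cover: loose grey plastic cap, oblong, 84 (x) x 60 (y) mm, open below, 80 to 165 g. Flat top 36 mm above its origin, bearing a grip rib. Inside 76 x 52 mm and 32 deep, walls 4 mm; inside each long wall a ridge 50 mm long, 5 proud, crest 5 mm above the rim. Origin: centre of its lower rim; z up. Stands rim down on the bench at the start
- rib (a point): middle of the cover's grip rib, 49 mm above the cover's origin, axes as the cover's. The rib runs along x: 44 long, 12 thick (y), from 36 to 62 mm above the cover's origin
- square_cap: bystander: grey plastic cap for another instrument, square, 50 x 50 mm and 44 high, with a small rib; not the clip cover. Origin: centre of its underside
- tube_rack: bystander: white rack of clear test tubes, 90 x 200 mm, 108 high. Origin: centre of its underside
- jar_a: bystander: small white jar, 48 mm across, 75 high. Origin: centre of its underside
- jar_b: bystander: larger white jar, 60 mm across, 85 high. Origin: centre of its underside
- reagent: bystander: amber bottle, 60 mm across, 160 high. Origin: centre of its underside
- slide_box: bystander: flat dark slide box, 75 x 110 x 28 mm high. Origin: centre of its underside
- kit_box: bystander: cardboard kit box, 120 x 190 x 65 mm high. Origin: centre of its underside
Mind the look-alikes: they are no part of the job. Leave any blue or pink look-alike of the clip_cover alone.

How it is judged (in metres and radians):
On the way, in this order (a step that is already met when the one before it is completed fails the run):
1. the clip cover is set over the turret, square to it, not yet snapped (rim 7 to 26 mm above the shoulder) (horizontal distance between clip_cover and seat below 0.006 m and angle between the x axis of clip_cover and the x axis of seat, either way round below 0.12 rad and angle between clip_cover's own z axis and vertical below 0.12 rad and z of clip_cover in the frame of seat between 0.007 and 0.026 m), for 0.1 s.
2. the cover has snapped down and its rim sits on the shoulder (horizontal distance between clip_cover and seat below 0.006 m and angle between the x axis of clip_cover and the x axis of seat, either way round below 0.12 rad and angle between clip_cover's own z axis and vertical below 0.12 rad and z of clip_cover in the frame of seat below 0.0025 m), for 0.2 s.
At the end, for the whole second after the job is handed in: The clip cover sits home on the shoulder (rim within 2.5 mm of it, centre within 6 mm, turned less than 0.12 rad off, level within 0.12 rad) and the fingers still press it down: more than 5 N between cover and photometer, more than 3 N between fingers and cover, through the last second (all of step 2 and contact force between clip_cover and photometer above 5 N and contact force between the fingers and clip_cover above 3 N); the arm keeps its last pose, push and grip.
It fails at once if any of the other loose things (caps, rack, jars, bottle, boxes) is moved by more than 30 mm (distance of any of square_cap, tube_rack, jar_a, jar_b, reagent, slide_box, kit_box from where it was at the start of the episode above 0.03 m).
It also fails if it takes over 35 s, if anything falls off the work surface, if the arm or the gripper's body presses on something with over 40 N, if the wrist force passes 120 N, or if a joint passes its speed limit or range.

## Working session

There is one attempt and no reset: what is moved stays moved. The work goes in short steps, Python scripts to look and compute and a shell command to move; the robot and the scene stay as the last step left them, time stands still between calls to the robot, and variables do not carry over. Pictures are saved under pics/ and viewed, at most 10 in all, crops included, and the job is handed in when it is done.

```bash
mkdir -p pics; cat > h.py <<'E'
import numpy as np, cv2
from plant import robot
def grab(n):
    p,d=robot.get_image(n); c=robot.camera_params(n); return p,d,c
def world(d,c):
    v,u=np.mgrid[0:480,0:640]
    P=np.stack([(u-c['cx'])/c['fx']*d,(v-c['cy'])/c['fy']*d,d],-1)
    T=np.linalg.inv(np.array(c['world_to_cam']))
    return P@T[:3,:3].T+T[:3,3]
E
python3 - <<'E'
from h import *
for n in("top","scene"):
    p,d,c=grab(n); cv2.imwrite(f"pics/{n}0.png",p[:,:,::-1]); np.savez(f"{n}0.npz",p=p,w=world(d,c),d=d)
    T=np.linalg.inv(np.array(c['world_to_cam'])); print(n,T.round(2).tolist(),c['fx'],c['cx'],c['cy'])
s=robot.get_state(); print(s)
E
```

```text
top [[0.0, -0.99, 0.16, 379.53], [-1.0, -0.0, 0.0, 10.36], [-0.0, -0.16, -0.99, 1180.2], [0.0, 0.0, 0.0, 1.0]] 483.27073679598345 323.45189902114305 239.82774685930195
scene [[-0.68, 0.58, -0.44, 1205.28], [0.73, 0.53, -0.43, 638.97], [-0.01, -0.61, -0.79, 1237.79], [0.0, 0.0, 0.0, 1.0]] 601.7150776387612 317.95276141815606 236.96931820133676
{'time_s': 0.1, 'joint_pos': array([-1.11298806e+00,  2.38722318e-01, -1.41751707e-02,  1.31919109e+00,
        1.26543428e-05,  1.57082007e+00]), 'joint_velocities': array([ 4.65417509e-04, -7.48584284e-04,  1.59061408e-03,  8.02692172e-04,
        7.43262062e-05, -9.27604534e-04]), 'effort': array([-5.73261714e-04, -5.39718211e+01,  3.46998847e+01,  1.33929306e-02,
       -1.01229523e-04,  3.66901261e-06]), 'eef_pos': array([ 231.88598758, -470.61389032,  241.73906361]), 'eef_rot': array([-3.05842615e+00, -7.12537424e-01,  4.41086509e-04]), 'force': array([0.12550754, 0.48829703, 0.66484853]), 'torque': array([-0.0035423 , -0.02869706,  0.03993326]), 'gripper_force': 0.0, 'width': 85.7264504261475}
```

View pics/top0.png

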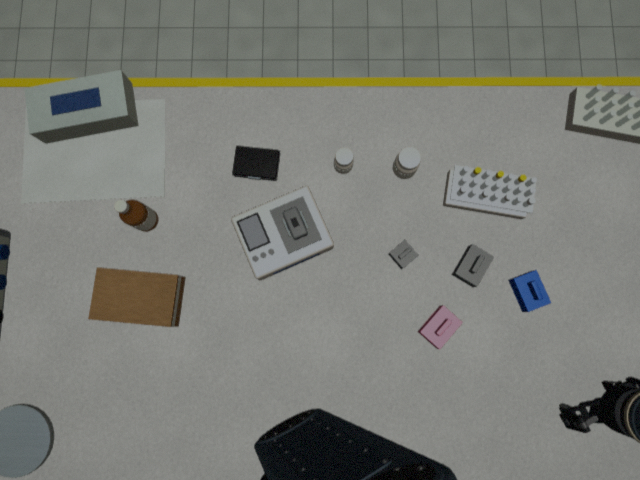

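View pics/scene0.png

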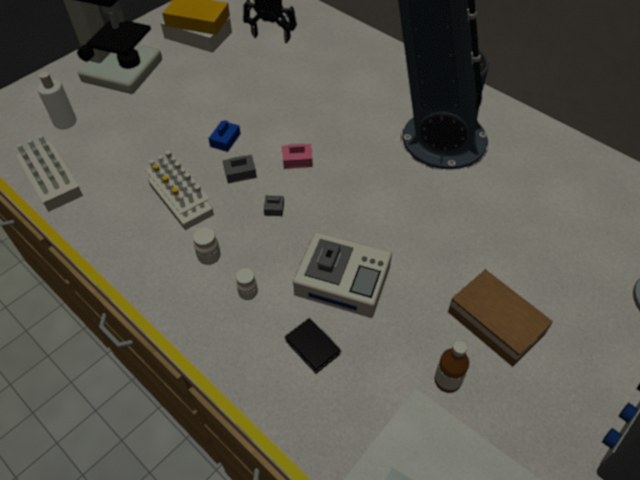

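The top view shows the grey clip cover at about (474,265), with the turret at about (295,222). The look-alikes are blue at (530,290), pink at (441,327) and the square cap at (403,254). The scene view agrees, with the cover at (239,168) and the turret at (328,258).

```bash
cat >> h.py <<'E'
def rect(w,m,name):
    m=m.astype(np.uint8); n,l,s,_=cv2.connectedComponentsWithStats(m)
    for i in range(1,n):
        if s[i,4]<25: continue
        q=w[l==i]; r=cv2.minAreaRect(q[:,:2].astype(np.float32))
        (cx,cy),(a,b),t=r
        if a<b: a,b,t=b,a,t+90
        print(name,'n',s[i,4],'px',s[i,:4],'c',round(cx,1),round(cy,1),'size',round(a),round(b),'yaw',round(np.radians((t+90)%180-90),3),'z',np.median(q[:,2]).round(1),'mean',q[:,:2].mean(0).round(1))
E
python3 - <<'E'
from h import *
for n,bx in(("top",((450,500,235,295),(225,340,180,285))),("scene",((218,262,148,188),(285,400,225,325)))):
    f=np.load(n+"0.npz"); w=f['w']; z=w[:,:,2]
    def box(b): m=np.zeros(z.shape,bool); m[b[2]:b[3],b[0]:b[1]]=1; return m
    c,p=map(box,bx)
    rect(w,c&(z>30)&(z<42),n+' covertop'); rect(w,c&(z>28),n+' cover'); rect(w,c&(z>55),n+' rib')
    rect(w,p&(z>55)&(z<80),n+' phot'); rect(w,p&(z>90),n+' turret')
    g=f['p'].astype(int); 
    rect(w,p&(z>64)&(g.mean(-1)<140),n+' shoulder/dark')
f=np.load("top0.npz");a=f['p'][:,:,::-1][180:300,220:340];b=f['p'][:,:,::-1][210:330,430:550]
cv2.imwrite("pics/crop.png",cv2.resize(np.hstack([a,b]),(800,400),interpolation=cv2.INTER_CUBIC))
E
```

```text
top covertop n 765 px [455 244  39  43] c 503.3 -344.0 size 85 61 yaw -0.559 z 36.1 mean [ 502.4 -342.2]
top cover n 924 px [454 244  40  43] c 431.8 -200.0 size 423 93 yaw -1.111 z 36.5 mean [ 501.7 -339.7]
top rib n 109 px [471 255  14  18] c 437.7 -179.7 size 396 33 yaw -1.191 z 61.6 mean [ 500.6 -336.6]
top phot n 5083 px [231 185 103  94] c 579.5 112.2 size 200 160 yaw -1.155 z 67.2 mean [575.  115.3]
top turret n 476 px [283 207  25  32] c 507.1 42.7 size 260 41 yaw 0.406 z 100.0 mean [590.3  79.1]
top shoulder/dark n 1820 px [269 196  53  59] c 517.8 47.1 size 283 89 yaw 0.415 z 73.5 mean [590.1  79.4]
top shoulder/dark n 817 px [236 212  35  41] c 487.6 121.2 size 302 67 yaw 0.579 z 67.6 mean [575.6 178.9]
top shoulder/dark n 38 px [268 248   7   8] c 529.9 136.6 size 15 14 yaw 1.053 z 67.7 mean [529.6 136.4]
top shoulder/dark n 35 px [260 252   7   7] c 522.4 154.9 size 14 13 yaw 0.98 z 68.5 mean [522.3 154.9]
top shoulder/dark n 38 px [252 255   7   7] c 513.7 173.3 size 15 13 yaw -0.773 z 69.8 mean [513.7 173. ]
scene covertop n 354 px [222 154  34  23] c 502.1 -345.9 size 85 64 yaw -0.531 z 37.9 mean [ 506.4 -340.1]
scene cover n 543 px [221 154  35  23] c 826.6 144.4 size 1243 85 yaw 0.986 z 39.5 mean [ 509.6 -335.1]
scene rib n 85 px [229 155  17   8] c 842.4 149.3 size 1218 44 yaw 0.969 z 62.0 mean [ 510.9 -333.3]
scene phot n 4268 px [292 231 100  77] c 578.7 109.5 size 202 165 yaw -1.165 z 68.2 mean [584.5 121.2]
scene turret n 416 px [317 241  23  29] c 892.9 335.9 size 869 51 yaw 0.712 z 100.6 mean [597.2  81.8]
scene shoulder/dark n 4347 px [293 231  99  74] c 881.7 304.0 size 906 218 yaw 0.567 z 69.4 mean [586.1 116.9]
```

View pics/crop.png

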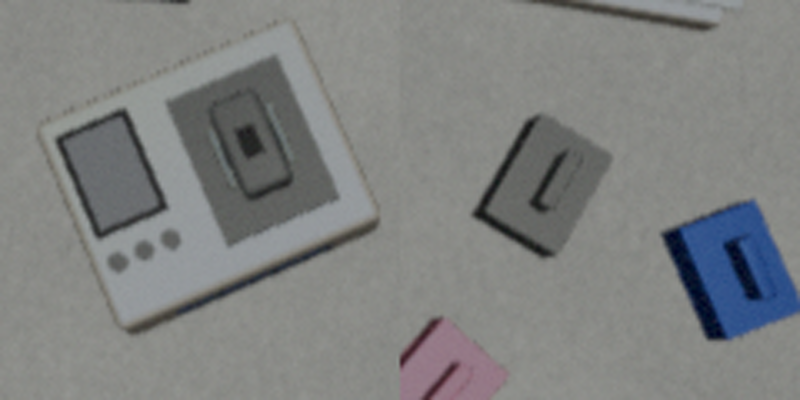

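```bash
cat >> h.py <<'E'
def zrect(w,c,r,lo,hi,name):
    m=(np.hypot(w[...,0]-c[0],w[...,1]-c[1])<r)&(w[...,2]>lo)&(w[...,2]<hi)
    m=cv2.morphologyEx(m.astype(np.uint8),cv2.MORPH_OPEN,np.ones((3,3),np.uint8)); rect(w,m,name)
E
python3 - <<'E'
from h import *
for n in("top","scene"):
    w=np.load(n+"0.npz")['w']
    zrect(w,(503,-343),60,30,42,n+' covertop'); zrect(w,(503,-343),60,30,70,n+' cover all'); zrect(w,(503,-343),50,58,67,n+' rib')
    zrect(w,(590,79),50,96,105,n+' turret'); zrect(w,(590,79),75,69.8,105,n+' shoulder')
E
```

```text
top covertop n 745 px [456 244  37  42] c 503.2 -344.1 size 85 61 yaw -0.555 z 36.1 mean [ 502.3 -342.1]
top cover all n 894 px [456 244  37  42] c 503.4 -343.9 size 85 61 yaw -0.563 z 36.6 mean [ 502.5 -342.2]
top rib n 78 px [473 256  10  16] c 502.2 -343.4 size 42 12 yaw -0.544 z 61.9 mean [ 502.1 -342.5]
top turret n 397 px [284 207  23  30] c 593.4 80.2 size 67 36 yaw 0.41 z 100.1 mean [593.1  79. ]
top shoulder n 1416 px [271 197  49  52] c 594.3 80.1 size 113 86 yaw 0.409 z 74.6 mean [594.6  81.1]
scene covertop n 215 px [225 155  30  21] c 503.3 -343.7 size 85 59 yaw -0.524 z 37.7 mean [ 504.  -333.4]
scene cover all n 500 px [222 155  33  21] c 502.0 -345.9 size 85 64 yaw -0.525 z 39.6 mean [ 506.1 -341.7]
scene turret n 263 px [319 242  19  26] c 593.8 78.2 size 72 35 yaw 0.43 z 100.9 mean [596.   80.4]
scene shoulder n 1267 px [305 239  47  45] c 592.3 76.5 size 118 90 yaw 0.393 z 75.8 mean [598.5  82.7]
```

```bash
python3 -m pendant '[[0,5,2,0,0,0,0.15],[0,9,4,-2,0,0,0.3],[0,13,6,-3,0,0,0.45],[0,17,8,-4,0,0,0.6],[0,21,10,-5,0,0,0.75],[0,25,12,-6,0,0,0.9],[0,27.1,12.7,-8,0,0,1.05],[0,27.1,12.7,-9,0,0,1.2],[0,27.1,12.7,-9,0,0,1.35],[0,27.1,12.7,-9,0,0,1.4]]'; python3 -c "
from h import *
print(robot.get_state()['joint_pos'])"
```

```text
time_s: 1.1
eef_pos: [502.9, -343.3, 151.1]
eef_rot: [-1.872, -2.52, 0.0]
force: [0.3, -0.3, 0.2]
width: 85.3
gripper_force: 0.0
[-5.98890152e-01  4.23393633e-01  2.33561720e-02  1.17295850e+00
 -1.10451165e-04  6.78654175e-01]
```

```bash
python3 -m pendant '[[0.4,0,0,0,0,0,0.15],[0.4,0,0,0,0,0,0.3],[0.4,0,0,-1,0,0,0.45],[0.4,0,0,-2,0,0,0.6],[0.4,0,0,-4,0,0,0.734],[0.4,0,0,-6,0,0,0.734],[0.4,0,0,-6,0,0,0.734]]'; python3 - <<'E'
from h import *
p,d,c=grab("top");q,d2,c2=grab("scene")
def cr(p,u,v): return cv2.resize(p[v-50:v+50,u-50:u+50,::-1],(400,400),interpolation=cv2.INTER_CUBIC)
cv2.imwrite("pics/g1.png",np.hstack([cr(p,474,265),cr(q,239,160)]))
E
```

```text
time_s: 1.8
eef_pos: [501.4, -342.8, 89.4]
eef_rot: [-0.852, -3.019, -0.002]
force: [0.0, 0.7, -0.7]
width: 51.2
gripper_force: 0.0
```

View pics/g1.png

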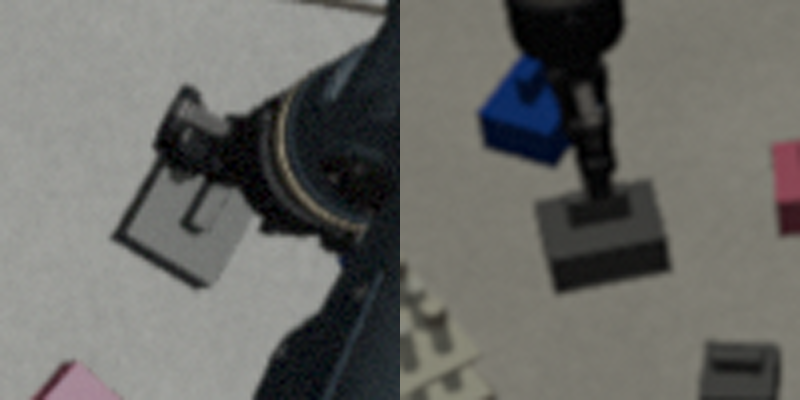

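The left crop (top view) shows the jaws closing across the rib. The right crop (scene) shows the finger line over the middle of the rib at about (600,195). I'll descend and grip.

```bash
python3 -m pendant '[[0.4,0.1,-0.1,-2,0,0,0],[0.4,0.1,-0.1,-3.3,0,0,0],[0.4,0.1,-0.1,-4.1,0,0,0],[0.4,0.1,-0.1,-4.1,0,0,0],[1,0.1,-0.1,-4.1,0,0,0],[1,0.1,-0.1,-4.1,0,0,0],[1,0.1,-0.1,-4.1,0,0,0],[1,0.1,-0.1,-4.1,0,0,0],[1,0.1,-0.1,-4.1,0,0,0],[1,0.1,-0.1,-4.1,0,0,0]]'
```

```text
time_s: 2.9
eef_pos: [504.3, -345.2, 52.0]
eef_rot: [0.853, 3.023, -0.001]
force: [-0.7, -0.2, 6.7]
width: 10.5
gripper_force: 59.9
```

```bash
python3 -m pendant '[[1,0,0,3,0,0,0],[1,0,0,7,0,0,0],[1,0,0,11,0,0,0.1],[1,1,4,13,0,0,0.22],[1,2,8,13,0,0,0.34],[1,3,12,13,0,0,0.46],[1,4,16,13,0,0,0.58],[1,5,20,13,0,0,0.7],[1,6,24,13,0,0,0.82],[1,7,28,13,0,0,0.94]]' && python3 -m pendant '[[1,1,4,0,0,0,0.02],[1,1.6,8,0,0,0,0.02],[1,2,12,0,0,0,0.02],[1,2,14,0,0,0,0.02],[1,2,14.4,0,0,0,0.02],[1,2,14.4,0,0,0,0.02],[1,2,14.4,0,0,0,0.02]]'; python3 - <<'E'
from h import *
p,d,c=grab("top");q,d2,c2=grab("scene")
np.savez("m.npz",w=world(d,c),w2=world(d2,c2),p=p,q=q)
def cr(p,u,v): return cv2.resize(p[v-60:v+60,u-60:u+60,::-1],(400,400),interpolation=cv2.INTER_CUBIC)
cv2.imwrite("pics/g2.png",np.hstack([cr(p,295,222),cr(q,335,240)]))
s=robot.get_state();print(s['eef_pos'],s['width'],s['force'],s['eef_rot'],s['joint_pos'])
E
```

```text
time_s: 3.9
eef_pos: [574.0, -63.1, 181.1]
eef_rot: [0.617, -3.08, -0.0]
force: [0.3, -0.6, -1.3]
width: 10.8
gripper_force: 58.9
time_s: 4.6
eef_pos: [593.8, 78.3, 181.1]
eef_rot: [0.639, -3.075, 0.001]
force: [-0.3, -0.1, -0.8]
width: 10.7
gripper_force: 59.0
[593.95548079  77.9442194  181.24564002] 10.724972362104976 [-0.07081556 -1.39966058 -1.77880648] [ 6.37619566e-01 -3.07602290e+00  3.93410592e-04] [ 1.30613326e-01  3.89448225e-01  4.88364256e-02  1.23034521e+00
 -2.63027254e-04 -2.78171400e-01]
```

View pics/g2.png

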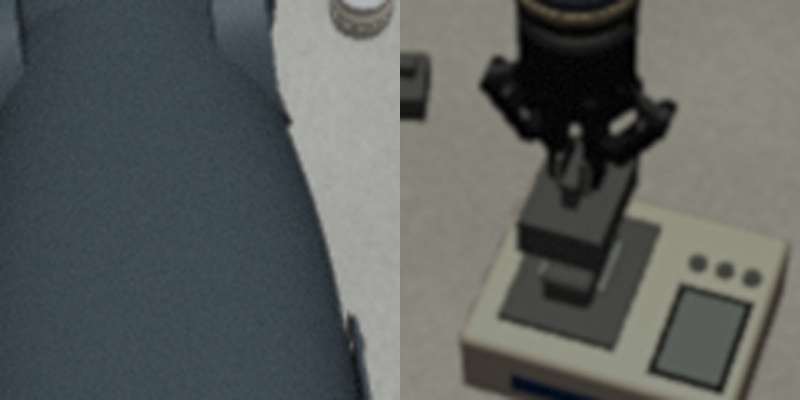

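The top camera is blocked by the arm. The scene crop shows the cover held level just above the turret at about (575,270). I'll measure the cover in the scene depth.

```bash
cat > m.py <<'E'
from h import *
def meas(w,zt,c=(594,79)):
    # points in frame of yaw 0.41 about c
    m=(np.hypot(w[...,0]-c[0],w[...,1]-c[1])<62)&(np.abs(w[...,2]-zt)<6)
    rect(w,cv2.morphologyEx(m.astype(np.uint8),cv2.MORPH_OPEN,np.ones((2,2),np.uint8)),'top')
    a=0.41; X=(w[...,0]-c[0])*np.cos(a)+(w[...,1]-c[1])*np.sin(a); Y=-(w[...,0]-c[0])*np.sin(a)+(w[...,1]-c[1])*np.cos(a); Z=w[...,2]
    for nm,A,B,h in(('xface',X,Y,42),('yface',Y,X,30)):
        s=(np.abs(A-h)<7)&(np.abs(B)<h*0+24)&(Z>zt-32)&(Z<zt-6)
        if s.sum()>8:
            k=np.polyfit(B[s],A[s],1); kz=np.polyfit(Z[s],A[s],1)
            print(nm,s.sum(),'off',round(np.median(A[s])-h,2),'slope',k[0].round(3),'tilt',kz[0].round(3))
E
python3 - <<'E'
from m import *
w=np.load("m.npz")['w2']
z=w[...,2][(np.hypot(w[...,0]-594,w[...,1]-79)<60)&(w[...,2]>140)&(w[...,2]<185)]
print(np.histogram(z,range(140,186,3)))
for zt in (162,165,168): meas(w,zt)
E
```

```text
(array([ 32,  28,  25,  27,  25,  29,  32,  73, 218, 153,  34,   6,   7,
        13,  17]), array([140, 143, 146, 149, 152, 155, 158, 161, 164, 167, 170, 173, 176,
       179, 182, 185]))
top n 306 px [310 230  36  27] c 899.5 332.9 size 862 77 yaw 0.697 z 164.7 mean [609.9  97.3]
xface 107 off -5.49 slope -0.0 tilt 0.013
yface 40 off -3.38 slope 0.007 tilt 0.001
top n 451 px [311 229  36  27] c 853.1 295.8 size 980 77 yaw 0.694 z 165.9 mean [611.4  93.4]
xface 108 off -5.13 slope 0.002 tilt 0.013
yface 42 off -3.37 slope 0.008 tilt -0.007
top n 450 px [311 229  35  26] c 898.8 333.7 size 862 75 yaw 0.697 z 166.1 mean [611.9  92.8]
xface 106 off -5.04 slope 0.009 tilt 0.016
yface 41 off -3.36 slope 0.011 tilt 0.009
```

```bash
python3 - <<'E'
from h import *
def face(w,c,a,axis,h,half,z0,z1,nm):
    X=(w[...,0]-c[0])*np.cos(a)+(w[...,1]-c[1])*np.sin(a); Y=-(w[...,0]-c[0])*np.sin(a)+(w[...,1]-c[1])*np.cos(a); Z=w[...,2]
    A,B=(X,Y) if axis==0 else (Y,X)
    s=(np.abs(A-h)<9)&(np.abs(B)<half)&(Z>z0)&(Z<z1)
    if s.sum()>5: print(nm,s.sum(),(np.percentile(A[s],[25,50,75])-h).round(1),'slope',np.polyfit(B[s],A[s],1)[0].round(3))
w0=np.load("scene0.npz")['w']; w=np.load("m.npz")['w2']
c=(593.6,79.8)
face(w,c,.41,0,42,22,138,158,'held +x'); face(w,c,.41,1,30,32,138,158,'held +y')
face(w,c,.41,1,30,32,130,137,'held low +y')
face(w0,c,.41,0,35,12,78,94,'turret +x'); face(w0,c,.41,1,18,20,88,95,'turret +y')
face(w0,c,.41,0,80,40,10,60,'phot +x')
face(w0,c,.41,1,135,60,10,60,'phot +y')
c0=(503.2,-344)
face(w0,c0,-.555,0,42,22,6,30,'bench +x'); face(w0,c0,-.555,1,30,32,6,30,'bench +y')
wt=np.load("top0.npz")['w']
face(wt,c0,-.555,1,30,32,6,30,'bench +y top');face(wt,c0,-.555,0,42,20,6,30,'bench +x top')
face(wt,c0,-.555,1,-30,32,6,30,'bench -y top');face(wt,c0,-.555,0,-42,20,6,30,'bench -x top')
E
```

```text
held +x 95 [-6.8 -5.6 -4.5] slope 0.012
held +y 42 [-4.5 -4.3 -3.9] slope 0.002
held low +y 15 [-4.5 -4.2 -3.9] slope 0.004
turret +x 40 [-4.  -3.  -1.1] slope -0.02
turret +y 19 [-0.8  1.8  3.1] slope 0.04
phot +x 373 [-3.9 -2.8 -1.7] slope -0.008
phot +y 94 [-2.  -1.8 -1.6] slope 0.005
bench +x 11 [-2.6 -0.2  3.9] slope -0.164
bench +y 157 [-6.3 -4.6 -3. ] slope -0.025
bench +y top 52 [-0.4 -0.1  0.1] slope 0.001
bench -x top 34 [0.5 0.6 0.8] slope -0.005
```

```bash
python3 -m pendant '[[1,0.14,0.29,0,0,0,0],[1,0.14,0.29,-1,0,0,0],[1,0.14,0.29,-2,0,0,0],[1,0.14,0.29,-2.5,0,0,0],[1,0.14,0.29,-3,0,0,0],[1,0.14,0.29,-3.3,0,0,0],[1,0.14,0.29,-3.6,0,0,0],[1,0.14,0.29,-3.6,0,0,0],[1,0.14,0.29,-3.6,0,0,0]]'; python3 - <<'E'
from h import *
q,d2,c2=grab("scene")
np.savez("m2.npz",w2=world(d2,c2),q=q)
cv2.imwrite("pics/g3.png",cv2.resize(q[180:300,275:395,::-1],(600,600),interpolation=cv2.INTER_CUBIC))
s=robot.get_state();print(s['eef_pos'],s['width'],s['force'],s['torque'],s['eef_rot'])
E
```

```text
time_s: 5.6
eef_pos: [595.5, 82.0, 145.4]
eef_rot: [-0.64, 3.075, -0.0]
force: [0.5, 0.1, -1.2]
width: 10.5
gripper_force: 59.0
[595.57965121  82.03914971 145.5365475 ] 10.896964545727988 [ 0.22550016  0.47999979 -0.53020555] [-0.0441076   0.04180008  0.03857621] [-6.39768638e-01  3.07527322e+00 -2.31049624e-04]
```

View pics/g3.png

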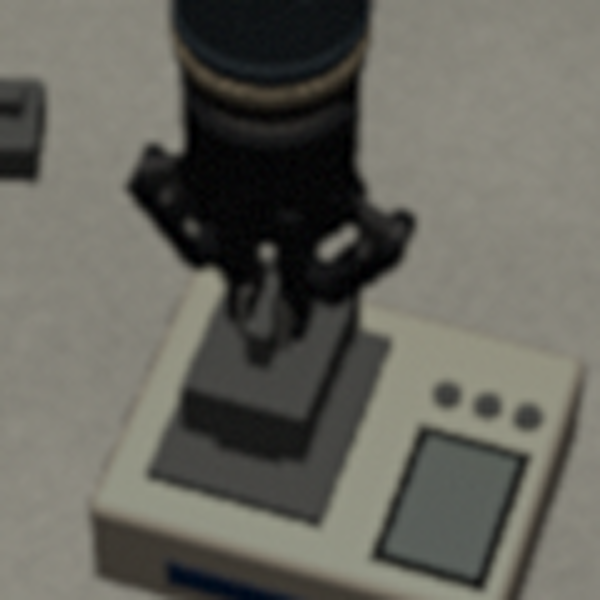

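The cover is over the turret, level and with no contact force. I'll check its centring once more.

```bash
python3 - <<'E'
from h import *
def face(w,c,a,axis,h,half,z0,z1,nm):
    X=(w[...,0]-c[0])*np.cos(a)+(w[...,1]-c[1])*np.sin(a); Y=-(w[...,0]-c[0])*np.sin(a)+(w[...,1]-c[1])*np.cos(a); Z=w[...,2]
    A,B=(X,Y) if axis==0 else (Y,X)
    s=(np.abs(A-h)<9)&(np.abs(B)<half)&(Z>z0)&(Z<z1)
    if s.sum()>5: print(nm,s.sum(),(np.percentile(A[s],[25,50,75])-h).round(1),'slope',np.polyfit(B[s],A[s],1)[0].round(3))
w=np.load("m2.npz")['w2'];c=(593.6,79.8)
face(w,c,.41,0,42,22,102,122,'held +x'); face(w,c,.41,1,30,32,100,122,'held +y')
face(w,c,.41,0,80,40,10,60,'phot +x'); face(w,c,.41,1,135,60,10,60,'phot +y')
E
```

```text
held +x 91 [-2.9 -2.3 -1.3] slope 0.007
held +y 46 [-1.6 -1.3 -1. ] slope 0.003
phot +x 368 [-3.6 -2.6 -1.6] slope -0.004
phot +y 101 [-2.  -1.8 -1.6] slope 0.005
```

```bash
python3 -m pendant '[[1,0,-0.05,-0.3,0,0,0],[1,0,-0.05,-0.6,0,0,0],[1,0,-0.05,-0.8,0,0,0],[1,0,-0.05,-1.0,0,0,0],[1,0,-0.05,-1.2,0,0,0],[1,0,-0.05,-1.2,0,0,0]]'
```

```text
time_s: 6.25
eef_pos: [595.9, 81.6, 134.0]
eef_rot: [-0.64, 3.074, -0.0]
force: [-1.3, -0.0, 4.4]
width: 10.5
gripper_force: 59.9
```

```bash
python3 -m pendant '[[1,0,0,-0.15,0,0,0],[1,0,0,-0.3,0,0,0],[1,0,0,-0.3,0,0,0]]'; python3 -m pendant '[[1,0,0,-0.15,0,0,0],[1,0,0,-0.3,0,0,0],[1,0,0,-0.3,0,0,0]]'
```

```text
time_s: 6.55
eef_pos: [596.3, 81.7, 131.5]
eef_rot: [-0.639, 3.073, -0.0]
force: [0.8, 0.1, 5.8]
width: 11.0
gripper_force: 60.1
time_s: 6.85
eef_pos: [595.0, 81.5, 126.3]
eef_rot: [0.64, -3.074, -0.0]
force: [1.6, -0.1, -6.5]
width: 10.7
gripper_force: 58.4
```

The force dropped as the rollers jumped, so it has snapped. I'll press on to the shoulder.

```bash
python3 -m pendant '[[1,0,0,-0.1,0,0,0],[1,0,0,-0.2,0,0,0],[1,0,0,-0.2,0,0,0],[1,0,0,-0.2,0,0,0]]'; python3 -m pendant '[[1,0,0,-0.1,0,0,0],[1,0,0,-0.15,0,0,0],[1,0,0,-0.15,0,0,0],[1,0,0,-0.15,0,0,0]]'
```

```text
time_s: 7.25
eef_pos: [595.3, 81.4, 125.3]
eef_rot: [0.64, -3.076, 0.0]
force: [-0.5, -0.2, -3.0]
width: 10.5
gripper_force: 58.9
time_s: 7.65
eef_pos: [595.5, 81.5, 124.0]
eef_rot: [-0.64, 3.075, -0.0]
force: [-0.8, -0.9, 1.3]
width: 10.6
gripper_force: 59.3
```

```bash
python3 -m pendant '[[1,0,0,-0.1,0,0,0],[1,0,0,-0.1,0,0,0],[1,0,0,-0.1,0,0,0]]'; python3 -m pendant '[[1,0,0,-0.1,0,0,0],[1,0,0,-0.1,0,0,0],[1,0,0,-0.1,0,0,0]]'
```

```text
time_s: 7.95
eef_pos: [595.6, 81.4, 124.0]
eef_rot: [-0.639, 3.075, -0.001]
force: [-2.7, -1.8, 10.3]
width: 10.7
gripper_force: 60.6
time_s: 8.25
eef_pos: [595.6, 81.4, 123.9]
eef_rot: [-0.639, 3.074, -0.001]
force: [-5.2, -1.8, 17.6]
width: 10.6
gripper_force: 61.8
```

```bash
python3 -m pendant '[[1,0,0,0.06,0,0,0],[1,0,0,0.06,0,0,0],[1,0,0,0.06,0,0,0],[1,0,0,0.06,0,0,0]]'; python3 - <<'E'
from h import *
q,d2,c2=grab("scene")
cv2.imwrite("pics/g4.png",cv2.resize(q[180:300,275:395,::-1],(600,600),interpolation=cv2.INTER_CUBIC))
w=world(d2,c2);a=.41;X=(w[...,0]-593.6)*np.cos(a)+(w[...,1]-79.8)*np.sin(a);Y=-(w[...,0]-593.6)*np.sin(a)+(w[...,1]-79.8)*np.cos(a)
s=(abs(X)<46)&(abs(Y)<33)&(w[...,2]>100)&(w[...,2]<116); print('cover top z',np.median(w[...,2][s]),s.sum())
for i in range(3): robot.get_image("scene"); print(robot.get_state()['force'])
E
```

```text
time_s: 8.65
eef_pos: [595.6, 81.4, 124.0]
eef_rot: [-0.639, 3.074, -0.0]
force: [-5.2, -1.5, 13.3]
width: 10.7
gripper_force: 61.0
cover top z 109.08848973045747 477
[-4.47827542 -1.64869636 12.76810824]
[-5.1710117  -0.74110954 13.44629671]
[-4.83534105 -2.44693228 13.39478301]
```

View pics/g4.png

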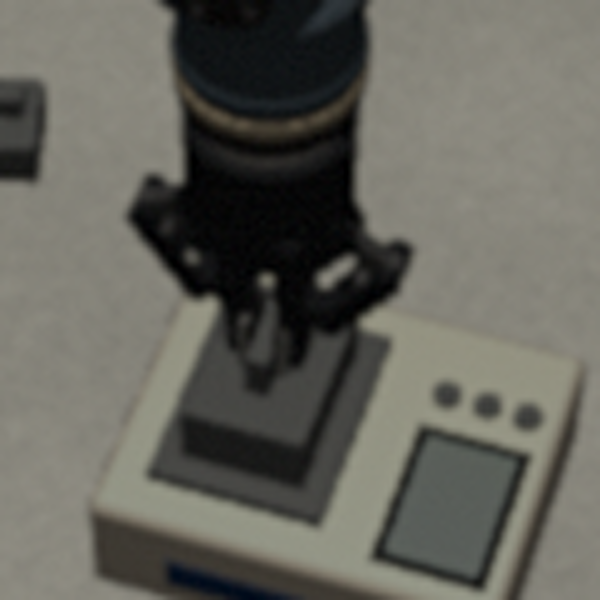

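The cover is flat on the shoulder. Its top measures about 109 mm (108 expected) and the push holds steady at about 13 N, so I'm handing in.

```bash
python3 -c "
from plant import robot
print(robot.hand_in())"
```

```text
the job is handed in; nothing more can be done
None
```

I set the clip cover over the turret, snapped it home on the shoulder, and handed the job in with the gripper still pressing it down at about 13 N; the hand-in returned no verdict.

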